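# Switch off the fuse unit and pop its fuse hatch

## Task

Using only a fingertip and gripping nothing, first switch the unit with the yellow hatch off by pushing the white end of its rocker switch down, then press the yellow hatch fully in once at its white pad and let it pop open. Move clear and, once the hatch stands fully open, watch for about two seconds that it stays open before you finish. Leave the unit with the blue hatch and the loose things on the bench alone.

Things in the scene. Friction and masses are not known exactly. Their poses are not given: they have to be found in the camera images.
- fuse_unit: the fuse unit, the one to work on: fixed die-cast aluminium box, 140 (x) x 150 (y) x 75 mm high, with a yellow hatch on the left half (+y) of its lid and a rocker switch on the right half (-y). Origin: centre of its underside on the bench; its -x side faces the robot, apart from its yaw; z up. Nothing on its lid but hatch and rocker stands higher than 8 mm.
- fuse_pad (a point): centre of the white round press pad, 22 mm across, on the top face of the yellow hatch; moves with the hatch. The hatch is a flat yellow plate 80 (x) x 60 (y) x 5 mm that stands proud, its top about 13.5 mm above the unit's lid; it is hinged along y at its far (+x) edge and its free edge is on the -x side, 18 mm beyond the pad; axes as the hatch, z out of its top face.
- fuse_hatch (a joint): angle of the yellow hatch, rad: 0 shut and latched, negative pressed in (the latch trips at about -0.07, 4.5 mm down at the pad; stop at -0.085, 5.5 mm), 1.1 fully open, leaning back, free edge about 70 mm above its hinge. It cannot be pulled open.
- fuse_hinge (a point): middle of the yellow hatch's hinge line, 62 mm in +x of the pad (unit frame), 11 mm above the lid; fixed to the unit. A spring opens the hatch: pressing in takes about 3 N at the pad, rising steeply at the stop. Pressed to the stop and let go, it follows the finger up and opens by itself in about 1.5 s; pressed shut to the stop again it would latch.
- fuse_latch (a joint): step of the yellow hatch's push-push latch, m: 0 at the start, moves on by 0.008 with every full press (even steps: latched, odd: free). Inside the unit, not to be touched.
- fuse_rocker (a joint): rocker switch of this unit, rad: 0 = on (red far end down, white near end up), 0.44 = off (white end down). It snaps over past the middle (0.22); about 3.5 N on the white end.
- fuse_white_end (a point): on the top face of the rocker's white end, 18 mm in -x (towards the robot) of the pivot; moves with the rocker. The rocker is a plate 48 (x) x 26 (y) x 6 mm, half white, half red, pivoting about y 10 mm above the lid; when on, this point is 17 mm above the lid, when off 9 mm (8 mm lower); the white end's edge is 6 mm beyond the point.
- batt_unit: the other unit, to be left alone: fixed die-cast aluminium box, 140 (x) x 150 (y) x 75 mm high, with a blue hatch on the left half (+y) of its lid and a rocker switch on the right half (-y). Origin: centre of its underside on the bench; its -x side faces the robot, apart from its yaw; z up. Nothing on its lid but hatch and rocker stands higher than 8 mm.
- batt_pad (a point): centre of the white round press pad, 22 mm across, on the top face of the blue hatch; moves with the hatch. The hatch is a flat blue plate 80 (x) x 60 (y) x 5 mm that stands proud, its top about 13.5 mm above the unit's lid; it is hinged along y at its far (+x) edge and its free edge is on the -x side, 18 mm beyond the pad; axes as the hatch, z out of its top face.
- batt_hatch (a joint): angle of the blue hatch, rad: 0 shut and latched, negative pressed in (the latch trips at about -0.07, 4.5 mm down at the pad; stop at -0.085, 5.5 mm), 1.1 fully open, leaning back, free edge about 70 mm above its hinge. It cannot be pulled open.
- batt_hinge (a point): middle of the blue hatch's hinge line, 62 mm in +x of the pad (unit frame), 11 mm above the lid; fixed to the unit. A spring opens the hatch: pressing in takes about 3 N at the pad, rising steeply at the stop. Pressed to the stop and let go, it follows the finger up and opens by itself in about 1.5 s; pressed shut to the stop again it would latch.
- batt_latch (a joint): step of the blue hatch's push-push latch, m: 0 at the start, moves on by 0.008 with every full press (even steps: latched, odd: free). Inside the unit, not to be touched.
- batt_rocker (a joint): rocker switch of this unit, rad: 0 = on (red far end down, white near end up), 0.44 = off (white end down). It snaps over past the middle (0.22); about 3.5 N on the white end.
- batt_white_end (a point): on the top face of the rocker's white end, 18 mm in -x (towards the robot) of the pivot; moves with the rocker. The rocker is a plate 48 (x) x 26 (y) x 6 mm, half white, half red, pivoting about y 10 mm above the lid; when on, this point is 17 mm above the lid, when off 9 mm (8 mm lower); the white end's edge is 6 mm beyond the point.
- tape: bystander, loose: roll of cream masking tape lying flat, 110 mm across, 24 mm high; origin at its underside
- helmet: bystander, loose: small white keepsake hard hat, 96 mm across, 46 mm high; origin at its underside
- meter: bystander, loose: red hand multimeter lying on its back, 150 x 75 x 34 mm, dial to 42 mm; origin at its underside
- camera: bystander, loose: black camera block with a lens, 100 x 50 x 52 mm; origin at its underside
- driver: bystander, loose: screwdriver with a red handle, lying along its x; origin at its underside
- plug: bystander, loose: black round connector plug standing upright, 24 mm across, 34 mm high; origin at its underside
There are look-alikes about, which are no part of the job. What is shaped like the fuse_unit but green or purple is not meant.

How it is judged:
By the outcome, as a careful person would: the job done as asked, in the order asked, and still so for the second after the job is handed in, with the robot touching nothing.
It also fails if it takes over 42 s, if anything falls off the work surface, if the arm or the gripper's body presses on something with over 40 N, if the wrist force passes 120 N, or if a joint passes its speed limit or range.

## Robot

A 6-joint arm with a two-finger parallel gripper is mounted at the origin on the work surface. World frame = base frame: x ahead of the robot, y to its left, z up, the work surface at z = 0. Lengths are in mm, angles in rad, forces in N, time in s.
With the tool pointing down it reaches from about 350 to 975 mm from the base axis. Payload 7.1 kg.
Tool frame: the origin (TCP) lies at the very end of the fingers, on their centre line; the grasp point (between the pads) lies tcp_to_grasp behind it (tcp_to_grasp is the distance from the TCP to the grasp point, in mm); z points along the fingers, x is the direction in which the jaws open and shut, and the axes are right-handed (so a half turn about z gives the same grasp; the last joint's range is limited). The gripper opens to 88 mm and grips with 3 to 60 N. Pads are 20 mm wide; open, the fingers measure 115 mm over their backs; the gripper's body (75 mm by 178 mm) begins 61 mm behind the grasp point.
Start: joints at [1.089, 0.423, 1.63, -0, 1.089, -0.019], TCP at [279.002, 559.252, 222.675] pointing down, gripper open.
Joint ranges: [-3, 3], [-0.9, 2.11], [0.09, 2.58], [-1.31, 4.45], [0.11, 2.69], [-2.54, 2.54]. Speed limits (rad/s): [2.39, 2.39, 3.01, 3.14, 3.14, 3.14].

## Interface

Orientations are given as a rotation vector (axis times angle).
In Python, from workcell import get_obs, get_image, close_job, recognise, mark_of, tcp_to_grasp gives the robot as it stands. The module is installed in compiled form; this text tells all that it offers.
- The arm moves only by the tool move_arm, never from a script. Its argument "motion" is a list of rows, each a list of 7 numbers: the shift along the world's x, y, z in mm, then the turn, a rotation vector about the world's x, y, z in rad, then the finger opening in mm, from 0 to 87.8. A call has 1 to 5 rows; each row is the pose to reach, as a shift and turn from the pose commanded when the call began; what a row does not reach only later rows make up. A row lasts 1/12 s, in which the tool goes at most 41.7 mm and 7.16 degrees, less where a joint would pass 70% of its speed; a pose out of reach is approached as far as the arm can. A call with a gripper value outside its range is refused whole. The fingers move at their own pace and stop on an object; the grip force is fixed at half the most. Time passes only in rows, so rows that repeat a pose let the fingers close. It gives the time, the measured TCP pose, the force and the opening at its end, in the units of the state.
- get_obs(): the state, without advancing time (a new reading comes with each control period).
- get_image(name): name is "scene" or "side" or "wrist"; returns a dict with "color" (400x640x3 uint8, red, green, blue), "mtx" (3x3 intrinsics, pixels), "k1" (the pictures are not rectified: a ray, as slopes to the right and down, at radius r is drawn at 1 + k1 r^2 times it, then the intrinsics apply), "camera_from_world" (4x4, takes a point from world to camera coordinates). Camera axes: x right, y up, looking along -z (the intrinsics and any distortion apply to the point x, -y, -z); pixel columns grow to the right and rows downward; lengths in mm; the calibration is good to about 2 mm. A picture is of the moment at which its call begins. There is no depth.
- close_job(): hands the job in, once; it reports no verdict.
Trained networks look in a picture, given as the dict that the camera call returned (one of the last four; its "shot" number tells which), for a name from the list of things; names that differ only in an ending like _2 or _b are one class to them, and where a whole thing is asked for, a point or a joint stands for the part that bears it (a point fixed in the world has none). Each returns a list of dicts, best first, with "p" (0 to 1); they miss things now and then, are a little off and sometimes report something else, mostly with a low value. They report only what shows in the picture. A call takes as long as a camera call. They do not tell look-alikes from the thing itself.
- recognise(picture, label): "bbox" ([centre column, centre row, width, height] in pixels, round what is visible of it).
- mark_of(picture, label): "location" ([row, column] in pixels: a listed point, or the origin of a listed thing).
The state is a dict: "t": time; "qpos": joint angles; "qvel": joint speeds; "joint_torque": joint torques, N m; "ee_pos": TCP position; "orientation": TCP orientation; "ft_force": force on the tool from outside, world axes, zero at the start; "moment": the same for the moment, N m; "width": finger opening in mm.
Only numpy, scipy, OpenCV 4.12 (cv2) and the standard library are available. Lean on these libraries where they do the work, as an engineer would, in place of code of your own. Each camera call takes 0.05 s, during which the arm holds its last target. There are 200 camera calls.

## Working session

There is one attempt and no reset: what is moved stays moved. The work goes in short steps, Python scripts to look and compute and a tool call to move; the robot and the scene stay as the last step left them, time stands still between calls to the robot, and variables do not carry over. Pictures are saved under pics/ and viewed, about 8 in all and at most 12, crops included, and the job is handed in when it is done.

Besides the shell and the picture viewer there is one more tool, called after ">>>" by a JSON object that holds its "fn" and its "kwargs". move_arm: Moves the arm, as the interface text tells. Its arguments: {"type":"object","properties":{"motion":{"type":"array"}},"required":["motion"]}

```bash
mkdir -p pics; cat > h.py <<'E'
import numpy as np, cv2
from workcell import *
def ray(im,row,col):
    K=im["mtx"];T=np.array(im["camera_from_world"]);k=im["k1"]
    d=np.array([(col-K[0][2])/K[0][0],(row-K[1][2])/K[1][1]])
    u=d.copy()
    for _ in range(30): u=d/(1+k*(u@u))
    R=T[:3,:3]; return -R.T@T[:3,3], R.T@np.array([u[0],-u[1],-1])
def onz(im,row,col,z):
    o,d=ray(im,row,col); return o+d*(z-o[2])/d[2]
def proj(im,p):
    K=im["mtx"];T=np.array(im["camera_from_world"]);c=T[:3,:3]@p+T[:3,3]
    u=np.array([c[0],-c[1]])/-c[2]; u=u*(1+im["k1"]*(u@u)); return K[0][0]*u[0]+K[0][2],K[1][1]*u[1]+K[1][2]
def save(im,name,crop=None,s=1):
    a=im["color"][...,::-1]
    if crop: a=a[crop[0]:crop[1],crop[2]:crop[3]]
    cv2.imwrite("pics/"+name,cv2.resize(a,None,fx=s,fy=s,interpolation=cv2.INTER_CUBIC))
E
python3 - <<'E'
from h import *
np.set_printoptions(precision=1,suppress=True)
a=[get_image(n) for n in("scene","side")]
Z=dict(fuse_pad=88.5,fuse_white_end=92,fuse_hinge=86,fuse_unit=0,batt_pad=88.5)
for n,im in zip("AB",a):
    print(n,-np.array(im["camera_from_world"])[:3,:3].T@np.array(im["camera_from_world"])[:3,3])
    for l,z in Z.items():
        for m in mark_of(im,l): print(n,l,round(m["p"],2),np.array(m["location"]),onz(im,*m["location"],z))
cv2.imwrite("pics/1.png",np.vstack([a[0]["color"],a[1]["color"]])[...,::-1][:, :]) 
i=cv2.imread("pics/1.png"); cv2.imwrite("pics/1.png",cv2.resize(i,(480,600)))
save(a[0],"s.png");save(a[1],"d.png")
print(get_obs())
E
```

```text
A [908.2 345.9 926.5]
A fuse_pad 0.83 [263.3 377.2] [577.4 221.7  88.5]
A fuse_pad 0.79 [205.8 452. ] [320.2 264.7  88.5]
A fuse_pad 0.73 [144.4 355.1] [340.  -51.   88.5]
A fuse_pad 0.72 [362.7 418.8] [690.6 427.5  88.5]
A fuse_white_end 0.76 [236.3 356.2] [559.3 140.1  92. ]
A fuse_white_end 0.63 [337.2 397.1] [681.1 361.2  92. ]
A fuse_white_end 0.63 [188.1 433.6] [310.6 198.7  92. ]
A fuse_white_end 0.57 [121.4 344.8] [ 297.  -128.3   92. ]
A fuse_hinge 0.75 [153.1 336.1] [399.1 -70.6  86. ]
A fuse_hinge 0.61 [386.8 396. ] [759.8 421.3  86. ]
A fuse_hinge 0.6 [222.7 438.4] [384.6 266.5  86. ]
A fuse_unit 0.82 [218.5 432.4] [331.7 238.2   0. ]
A fuse_unit 0.75 [156.4 344.6] [338.5 -85.6   0. ]
A fuse_unit 0.73 [359.4 391.3] [705.3 384.1   0. ]
A fuse_unit 0.59 [269.  358.5] [588.  182.9   0. ]
A batt_pad 0.93 [184.7 289.8] [563.9 -87.9  88.5]
B [ 287.9 -779.  1068.5]
B fuse_pad 0.78 [170.7 226.5] [323.2 268.3  88.5]
B fuse_pad 0.74 [125.5 317.2] [701.5 402.9  88.5]
B fuse_pad 0.69 [166.9 303.7] [581.7 199.8  88.5]
B fuse_pad 0.58 [242.8 250.3] [333.5 -56.7  88.5]
B fuse_white_end 
[... 377 characters left out ...]
[240.8 274.8] [404.4 -71.1  86. ]
B fuse_unit 0.75 [194.2 235.2] [333.8 233.7   0. ]
B fuse_unit 0.75 [271.1 258.2] [ 336.5 -102.9    0. ]
B fuse_unit 0.63 [190.7 313.6] [604.3 159.6   0. ]
B fuse_unit 0.56 [143.8 321. ] [714.8 393.3   0. ]
B batt_pad 0.61 [237.2 330. ] [ 563.7 -113.3   88.5]
B batt_pad 0.3 [185.8 366.6] [752.7  46.1  88.5]
{'t': 0.6, 'qpos': array([ 1.1,  0.4,  1.6, -0. ,  1.1, -0. ]), 'qvel': array([ 0.,  0., -0.,  0.,  0.,  0.]), 'joint_torque': array([  0. , -54.4, -27.4,   0.1,   0. ,  -0. ]), 'ee_pos': array([279. , 559.3, 222.7]), 'orientation': array([2.7, 1.7, 0. ]), 'ft_force': array([-0.6,  0.4,  0.3]), 'moment': array([ 0.,  0., -0.]), 'width': 87.98361640765059}
```

View pics/s.png

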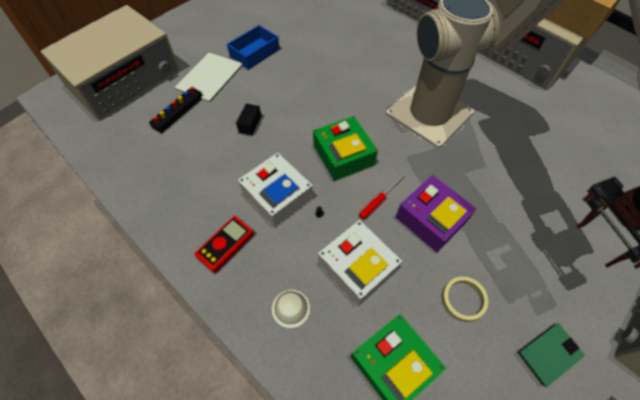

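View pics/d.png

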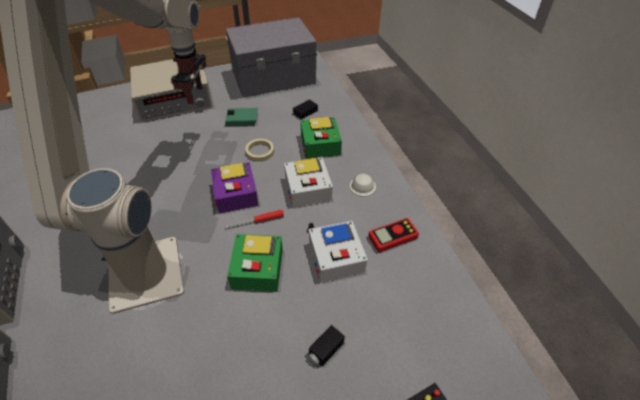

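White unit with the yellow hatch at scene (360,260), side (308,180) is the one meant. The yellow-hatched look-alikes are green (345,147) and (398,355), and purple (435,213), so they don't count. I'll close the fingers, go above it and confirm there in a close crop.

>>> {"fn": "move_arm", "kwargs": {"motion": [[30,-40,5,0,0,0.1,0],[55,-75,10,0,0,0.2,0],[80,-105,15,0,0,0.3,0],[105,-140,20,0,0,0.3,0],[125,-175,25,0,0,0.3,0]]}}

```text
t: 1.02
ee_pos: [400.9, 390.2, 247.0]
orientation: [2.394, 2.035, 0.001]
ft_force: [0.6, 0.8, 0.3]
width: 58.0
```

>>> {"fn": "move_arm", "kwargs": {"motion": [[22,-35,0,0,0,0,0],[44,-70,0,0,0,0,0],[66,-105,0,0,0,0,0],[88,-140,0,0,0,0,0],[110,-170,0,0,0,0,0]]}}

```text
t: 1.43
ee_pos: [510.4, 219.1, 246.9]
orientation: [2.395, 2.033, 0.0]
ft_force: [0.6, 0.8, -1.1]
width: 24.6
```

```bash
python3 - <<'E'
from h import *
from scipy.spatial.transform import Rotation as Ro
np.set_printoptions(precision=1,suppress=True)
o=get_obs();print(o["t"],o["ee_pos"],Ro.from_rotvec(o["orientation"]).as_matrix(),o["width"])
im=get_image("wrist");save(im,"w1.png")
print(np.array(im["camera_from_world"]))
for l,z in dict(fuse_pad=88.5,fuse_white_end=92,fuse_hinge=86,fuse_unit=0).items():
    for m in mark_of(im,l): print(l,round(m["p"],2),np.array(m["location"]),onz(im,*m["location"],z))
E
```

```text
1.4333 [510.4 219.1 246.9] [[ 0.2  1.   0. ]
 [ 1.  -0.2 -0. ]
 [ 0.   0.  -1. ]] 24.638616516883918
[[   0.2    1.     0.  -300.4]
 [  -0.9    0.2   -0.3  489.9]
 [  -0.3    0.     1.  -280.2]
 [   0.     0.     0.     1. ]]
fuse_pad 0.6 [303.3 511.8] [696.6 428.9  88.5]
fuse_pad 0.58 [54.  14.5] [332.3 -53.1  88.5]
fuse_pad 0.56 [238.2 323.3] [572.5 212.7  88.5]
fuse_white_end 0.71 [243.1 265.5] [566.4 146.6  92. ]
fuse_white_end 0.53 [270.9  67.9] [563.9 -92.1  92. ]
fuse_hinge 0.88 [343.2 500.7] [757.9 417.3  86. ]
fuse_hinge 0.84 [ 48.8 348.3] [380.5 268.4  86. ]
fuse_hinge 0.8 [281.  324.9] [629.6 205.4  86. ]
fuse_hinge 0.69 [120.9  21.2] [392.4 -76.7  86. ]
fuse_hinge 0.67 [242.7 263.6] [568.  142.9  86. ]
fuse_unit 0.88 [230.  300.8] [593.1 176.6   0. ]
fuse_unit 0.86 [ 27.7 310.6] [336.1 235.8   0. ]
fuse_unit 0.72 [277.9 456.4] [709.4 397.9   0. ]
fuse_unit 0.62 [75.5 56. ] [336.6 -91.2   0. ]
```

View pics/w1.png

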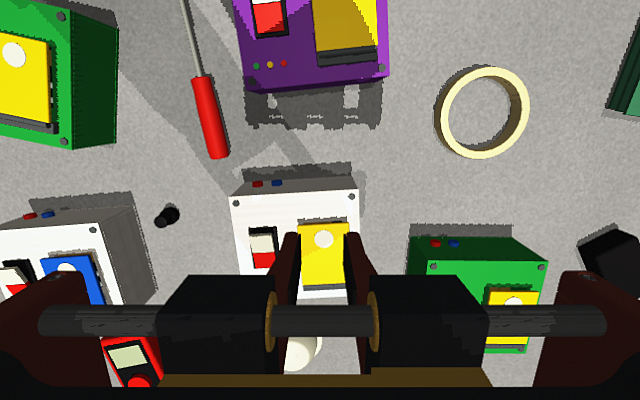

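The wrist view shows the white unit with the yellow hatch: pad at (323,238), rocker's white end at (262,243), red end away from the robot. The fingers hide part of it, so I'll shift +x for a clear, enlarged look.

>>> {"fn": "move_arm", "kwargs": {"motion": [[35,-10,0,0,0,0.05,0],[70,-20,0,0,0,0.1,0],[100,-30,0,0,0,0.13,0],[100,-30,0,0,0,0.13,0]]}}

```text
t: 2.02
ee_pos: [613.5, 191.9, 246.7]
orientation: [2.254, 2.185, 0.004]
ft_force: [-0.3, -0.1, -0.0]
width: 0.6
```

```bash
python3 - <<'E'
from h import *
np.set_printoptions(precision=1,suppress=True)
o=get_obs();print(o["t"],o["ee_pos"],o["orientation"],o["width"])
im=get_image("wrist")
u,v=map(int,proj(im,np.array([575,180,88.])));print(u,v)
v0=max(0,min(400-200,v-100));u0=max(0,min(380,u-130));print("crop",u0,v0)
save(im,"w2.png",(v0,v0+200,u0,u0+260),3)
for l,z in dict(fuse_pad=88.5,fuse_white_end=92,fuse_hinge=86).items():
    for m in mark_of(im,l): print(l,round(m["p"],2),np.array(m["location"]),onz(im,*m["location"],z))
h=cv2.cvtColor(im["color"],cv2.COLOR_RGB2HSV)
m=cv2.inRange(h,(22,130,80),(35,255,255))
n,lab,st,c=cv2.connectedComponentsWithStats(m)
for i in range(1,n):
    if st[i,4]>300:
        ys,xs=np.where(lab==i);P=np.array([onz(im,y,x,88.5)[:2] for y,x in zip(ys,xs)],np.float32)
        print(st[i],cv2.minAreaRect(P))
E
```

```text
2.0167 [613.5 191.9 246.7] [2.3 2.2 0. ] 0.5665932811845888
307 149
crop 177 49
fuse_pad 0.67 [152.2 339.5] [578.5 213.7  88.5]
fuse_pad 0.67 [249.7 523.4] [698.2 427.1  88.5]
fuse_white_end 0.94 [140.1 275.1] [563.5 147.1  92. ]
fuse_white_end 0.77 [237.6 468.4] [679.3 359.1  92. ]
fuse_white_end 0.18 [147.  336.4] [572.5 210.3  92. ]
fuse_hinge 0.64 [295.8 505.5] [761.9 417.   86. ]
[ 308  128   61   75 3594] ((593.7063598632812, 210.26596069335938), (59.50010681152344, 77.33657836914062), 84.17271423339844)
[ 485  232   70   65 2724] ((718.4171142578125, 424.60400390625), (60.82164764404297, 78.54898071289062), 80.24480438232422)
```

View pics/w2.png

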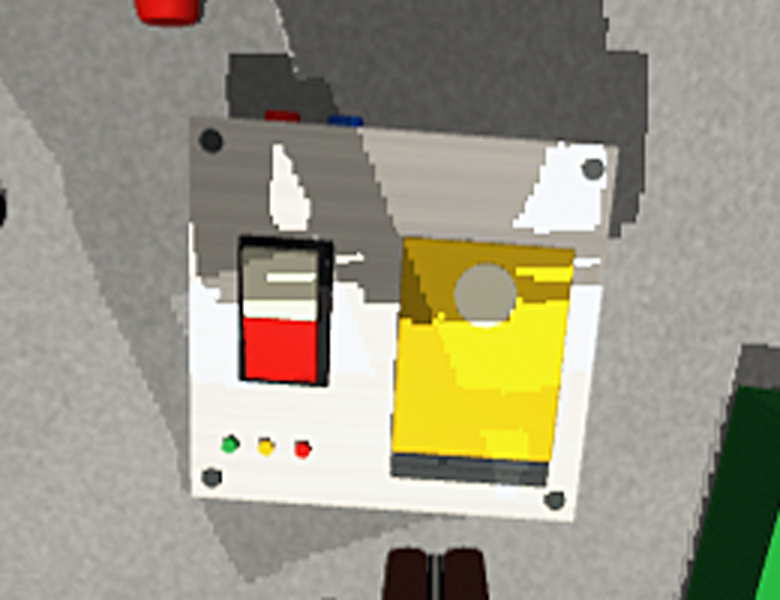

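This is the right unit: aluminium box, yellow hatch, pad at crop (485,295), rocker white end at crop (282,264). The yellow rectangle puts the pad at about (572,212.5) with the unit yawed -5.8°, and the white end at about (560,144). Going to the rocker.

>>> {"fn": "move_arm", "kwargs": {"motion": [[-20,-16,-30,0,0,-0.07,0],[-40,-32,-60,0,0,-0.07,0],[-54,-48,-90,0,0,-0.07,0],[-54,-48,-125,0,0,-0.07,0],[-54,-48,-138,0,0,-0.07,0]]}}

```text
t: 2.63
ee_pos: [550.9, 143.1, 105.3]
orientation: [-2.33, -2.103, 0.008]
ft_force: [0.5, -0.3, 0.1]
width: 0.7
```

```bash
python3 - <<'E'
from h import *
np.set_printoptions(precision=1,suppress=True)
o=get_obs();print(o["t"],o["ee_pos"],o["ft_force"])
im=get_image("wrist")
save(im,"w3.png",(100,400,120,520),2)
E
```

```text
2.6333 [550.9 143.1 105.3] [ 0.5 -0.3  0.1]
```

View pics/w3.png

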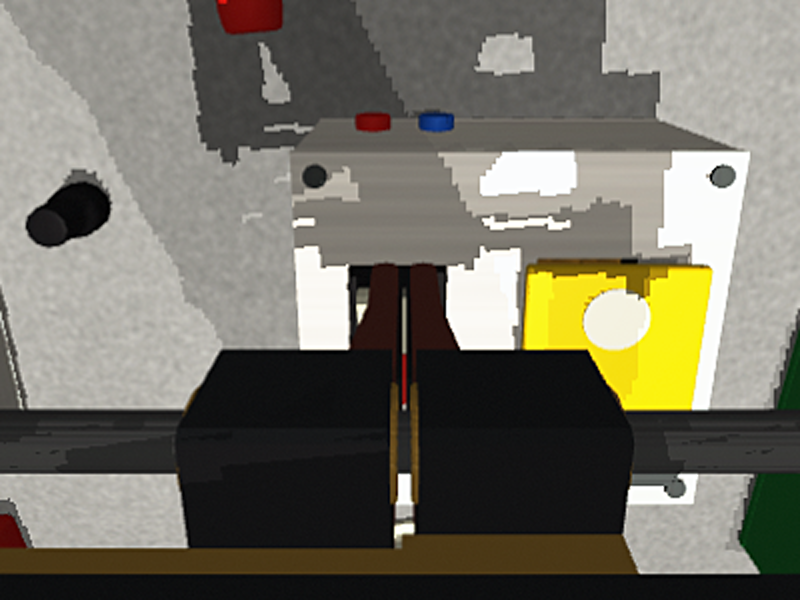

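>>> {"fn": "move_arm", "kwargs": {"motion": [[0,0,0,0,0,0,0]]}}

```text
t: 2.77
ee_pos: [553.5, 144.0, 107.7]
orientation: [-2.33, -2.104, 0.005]
ft_force: [0.0, -0.8, 0.5]
width: 0.3
```

```bash
python3 - <<'E'
from h import *
np.set_printoptions(precision=1,suppress=True)
o=get_obs();print(o["t"],o["ee_pos"],o["ft_force"])
im=get_image("wrist")
print(onz(im,259.5,428.5,88.5), "frame far-edge centre",onz(im,233,319,80))
for l,z in dict(fuse_pad=88.5,fuse_white_end=92).items():
    for m in mark_of(im,l): print(l,round(m["p"],2),np.array(m["location"]),onz(im,*m["location"],z))
E
```

```text
2.7667 [553.5 144.  107.7] [ 0.  -0.8  0.5]
[577.  214.8  88.5] frame far-edge centre [554.4 143.9  80. ]
fuse_pad 0.84 [254.3 425.6] [573.  212.9  88.5]
fuse_pad 0.67 [231.4 357.9] [552.3 169.5  88.5]
fuse_white_end 0.52 [253.5 314.6] [563.3 140.2  92. ]
```

>>> {"fn": "move_arm", "kwargs": {"motion": [[7,-1,0,0,0,0,0],[7,-1,-6,0,0,0,0],[7,-1,-11,0,0,0,0],[7,-1,-14,0,0,0,0],[7,-1,-17,0,0,0,0]]}}

```text
t: 3.33
ee_pos: [562.2, 142.4, 91.3]
orientation: [-2.332, -2.103, 0.002]
ft_force: [-5.0, 1.1, 7.9]
width: 0.4
```

>>> {"fn": "move_arm", "kwargs": {"motion": [[0,0,-2,0,0,0,0],[0,0,-4,0,0,0,0],[0,0,-4,0,0,0,0]]}}

```text
t: 3.58
ee_pos: [562.1, 142.4, 87.3]
orientation: [-2.332, -2.104, 0.001]
ft_force: [0.6, -1.1, -0.3]
width: 0.3
```

Force rose to about 8 N and then dropped away: the rocker snapped over. A touch further to seat it, then lift and check.

>>> {"fn": "move_arm", "kwargs": {"motion": [[0,0,-2,0,0,0,0],[0,0,-2,0,0,0,0]]}}

```text
t: 3.75
ee_pos: [562.5, 142.4, 86.3]
orientation: [-2.333, -2.104, 0.001]
ft_force: [-4.3, -0.9, 11.4]
width: 0.4
```

>>> {"fn": "move_arm", "kwargs": {"motion": [[0,0,30,0,0,0,0],[5,20,65,0,0,0,0],[40,50,85,0,0,0,0],[65,50,95,0,0,0,0],[65,50,95,0,0,0,0]]}}

```text
t: 4.17
ee_pos: [634.4, 194.8, 184.8]
orientation: [2.328, 2.102, 0.015]
ft_force: [-0.2, -0.4, 0.4]
width: 1.0
```

```bash
python3 - <<'E'
from h import *
np.set_printoptions(precision=1,suppress=True)
get_image("wrist"); im=get_image("wrist");o=get_obs();print(o["t"],o["ee_pos"])
u,v=map(int,proj(im,np.array([575,180,88.])));u0=u-110;v0=max(0,min(230,v-85));print(u0,v0)
save(im,"w4.png",(v0,v0+170,u0,u0+230),3)
for l,z in dict(fuse_pad=88.5,fuse_white_end=84).items():
    for m in mark_of(im,l): print(l,round(m["p"],2),np.array(m["location"]),onz(im,*m["location"],z))
E
```

```text
4.2667 [628.3 192.5 180.5]
186 55
fuse_pad 0.7 [134.4 335.7] [573.5 213.   88.5]
fuse_pad 0.56 [248.2 579.5] [700.2 430.7  88.5]
fuse_white_end 0.67 [239.4 506.1] [686.4 364.1  84. ]
```

View pics/w4.png

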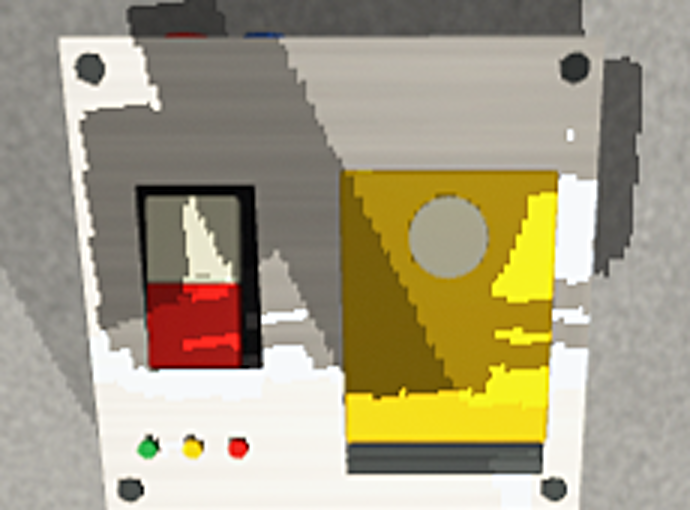

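The red end now stands up over its frame's near edge (crop 195,365), so the rocker is off. The pad at crop (449,237) comes out at (573.5,213). Going above it.

>>> {"fn": "move_arm", "kwargs": {"motion": [[-20,7,-15,0,0,0,0],[-40,14,-35,0,0,0,0],[-55,20,-60,0,0,0,0],[-55,20,-78,0,0,0,0],[-55,20,-78,0,0,0,0]]}}

```text
t: 4.78
ee_pos: [567.6, 211.0, 98.2]
orientation: [-2.329, -2.103, 0.014]
ft_force: [-0.1, 0.1, -0.1]
width: 0.4
```

>>> {"fn": "move_arm", "kwargs": {"motion": [[0,0,0,0,0,0,0]]}}

```text
t: 4.87
ee_pos: [571.0, 211.6, 101.4]
orientation: [-2.332, -2.103, 0.006]
ft_force: [0.7, -0.3, 0.3]
width: 0.8
```

>>> {"fn": "move_arm", "kwargs": {"motion": [[1,1,-6,0,0,0,0],[1,1,-10,0,0,0,0],[1,1,-13,0,0,0,0],[1,1,-16,0,0,0,0],[1,1,-17,0,0,0,0]]}}

```text
t: 5.28
ee_pos: [574.3, 213.4, 85.9]
orientation: [2.332, 2.104, 0.002]
ft_force: [-0.3, -0.9, 5.2]
width: 0.3
```

>>> {"fn": "move_arm", "kwargs": {"motion": [[0,0,-1,0,0,0,0],[0,0,-1,0,0,0,0]]}}

```text
t: 5.45
ee_pos: [574.3, 213.4, 85.1]
orientation: [2.332, 2.104, 0.002]
ft_force: [1.0, -0.6, 4.2]
width: 0.1
```

>>> {"fn": "move_arm", "kwargs": {"motion": [[0,0,-1,0,0,0,0],[0,0,-2,0,0,0,0],[0,0,-2,0,0,0,0]]}}

```text
t: 5.7
ee_pos: [574.4, 213.5, 84.1]
orientation: [2.332, 2.104, 0.002]
ft_force: [-2.2, -1.9, 12.2]
width: 0.8
```

>>> {"fn": "move_arm", "kwargs": {"motion": [[0,0,-1,0,0,0,0],[0,0,-1,0,0,0,0]]}}

```text
t: 5.87
ee_pos: [574.5, 213.5, 83.9]
orientation: [2.332, 2.104, 0.002]
ft_force: [-3.6, -2.6, 19.8]
width: 0.4
```

At the stop (20 N). Retreat up and towards the robot, clear of the hatch's swing.

>>> {"fn": "move_arm", "kwargs": {"motion": [[-3,0,25,0,0,0,0],[-25,0,60,0,0,0,0],[-55,0,85,0,0,0,0],[-90,0,105,0,0,0,0],[-125,0,125,0,0,0,0]]}}

```text
t: 6.28
ee_pos: [447.3, 213.3, 207.4]
orientation: [-2.333, -2.103, -0.0]
ft_force: [-0.0, 0.7, -0.0]
width: 0.4
```

>>> {"fn": "move_arm", "kwargs": {"motion": [[-20,15,20,0,0,0,0],[-40,40,40,0,0,0,0],[-40,70,60,0,0,0,0],[-40,100,60,0,0,0,0],[-40,100,60,0,0,0,0]]}}

```text
t: 6.7
ee_pos: [409.2, 317.9, 268.5]
orientation: [-2.329, -2.107, -0.008]
ft_force: [-0.5, -0.2, 0.3]
width: 0.4
```

>>> {"fn": "move_arm", "kwargs": {"motion": [[0,0,0,0,0,0,0],[0,0,0,0,0,0,0],[0,0,0,0,0,0,0],[0,0,0,0,0,0,0],[0,0,0,0,0,0,0]]}}

```text
t: 7.12
ee_pos: [408.7, 312.5, 266.2]
orientation: [-2.334, -2.103, 0.002]
ft_force: [0.7, -0.3, 0.3]
width: 0.5
```

>>> {"fn": "move_arm", "kwargs": {"motion": [[0,0,0,0,0,0,0],[0,0,0,0,0,0,0],[0,0,0,0,0,0,0],[0,0,0,0,0,0,0],[0,0,0,0,0,0,0]]}}

```text
t: 7.53
ee_pos: [408.7, 313.4, 266.7]
orientation: [-2.333, -2.104, -0.0]
ft_force: [0.3, 0.2, -0.7]
width: 0.5
```

>>> {"fn": "move_arm", "kwargs": {"motion": [[0,0,0,0,0,0,0],[0,0,0,0,0,0,0],[0,0,0,0,0,0,0],[0,0,0,0,0,0,0],[0,0,0,0,0,0,0]]}}

```text
t: 7.95
ee_pos: [408.7, 313.4, 266.6]
orientation: [2.333, 2.104, -0.0]
ft_force: [0.3, -0.2, -0.0]
width: 0.7
```

```bash
python3 - <<'E'
from h import *
np.set_printoptions(precision=1,suppress=True)
o=get_obs();print(o["t"],o["ee_pos"],o["ft_force"])
a=get_image("scene");b=get_image("side")
f=lambda i,r,c:cv2.resize(i["color"][r-60:r+60,c-80:c+80,::-1],None,fx=4,fy=4,interpolation=cv2.INTER_CUBIC)
cv2.imwrite("pics/5.png",cv2.resize(np.vstack([f(a,255,360),f(b,175,308)]),(400,600)))
np.save("a0.npy",np.stack([a["color"],b["color"]]))
E
```

```text
7.95 [408.7 313.4 266.6] [ 0.3 -0.2 -0. ]
```

View pics/5.png

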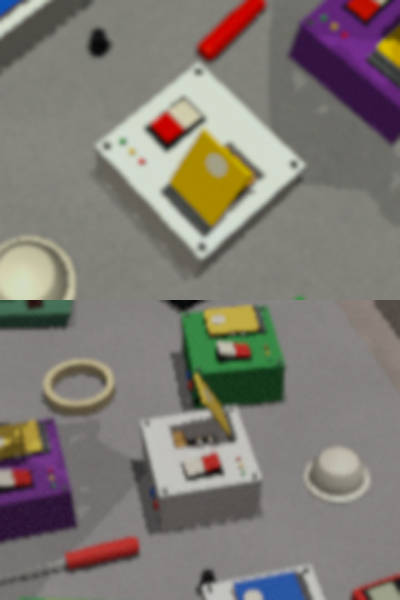

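The hatch stands open in both views (scene crop (210,180), side crop (213,400)) and the rocker's red end is up. Now watching for more than two seconds.

>>> {"fn": "move_arm", "kwargs": {"motion": [[0,0,0,0,0,0,0],[0,0,0,0,0,0,0],[0,0,0,0,0,0,0],[0,0,0,0,0,0,0],[0,0,0,0,0,0,0]]}}

```text
t: 8.47
ee_pos: [408.7, 313.4, 266.6]
orientation: [-2.333, -2.104, -0.0]
ft_force: [-0.1, -0.5, 0.2]
width: 0.4
```

```bash
cat > w.py <<'E'
from h import *
r=np.load("a0.npy").astype(int)
for k in range(14):
    a=get_image("scene");b=get_image("side")
    d=[np.abs(i["color"].astype(int)-q)[s].max(-1) for i,q,s in((a,r[0],np.s_[195:315,280:440]),(b,r[1],np.s_[115:235,228:388]))]
    if k in(0,13): print(get_obs()["t"],[(int((x>40).sum())) for x in d])
E
python3 w.py
```

```text
8.5667 [0, 0]
9.8667 [0, 0]
```

>>> {"fn": "move_arm", "kwargs": {"motion": [[0,0,0,0,0,0,0],[0,0,0,0,0,0,0],[0,0,0,0,0,0,0],[0,0,0,0,0,0,0],[0,0,0,0,0,0,0]]}}

```text
t: 10.28
ee_pos: [408.7, 313.4, 266.6]
orientation: [-2.333, -2.104, 0.0]
ft_force: [-0.8, 0.2, 0.4]
width: 0.3
```

```bash
python3 w.py; python3 - <<'E'
from h import *
print(get_obs()["ft_force"])
a=get_image("scene");b=get_image("side")
f=lambda i,r,c:cv2.resize(i["color"][r-60:r+60,c-80:c+80,::-1],None,fx=4,fy=4,interpolation=cv2.INTER_CUBIC)
cv2.imwrite("pics/6.png",cv2.resize(np.vstack([f(a,255,360),f(b,175,308)]),(400,600)))
E
```

```text
10.3833 [0, 0]
11.6833 [0, 0]
[ 0.38272987 -0.61283857 -0.25756321]
```

View pics/6.png

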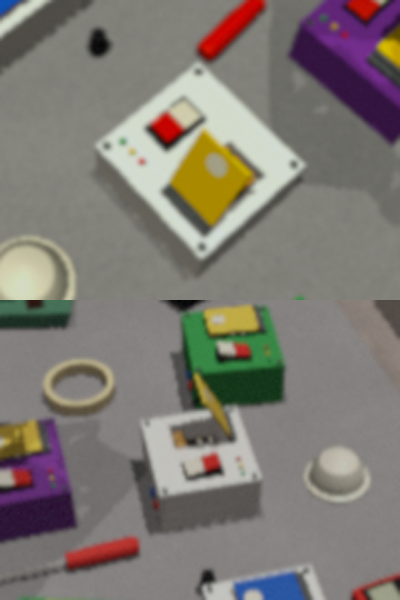

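Unchanged from t = 7.95 to 11.7 s: hatch open, rocker off, bystanders in place, arm clear.

```bash
python3 -c "from workcell import *; print(close_job())"
```

```text
the job is handed in; nothing more can be done
None
```

The job is done and handed in at about 12 s, well under the 42 s limit. With the fingers closed, I pushed the white end of the rocker down, pressed the yellow hatch once to its stop, and moved clear.

- **Rocker:** the force rose to about 8 N, dropped as it snapped over, then read 11 N against its end stop. A close picture then showed the red end standing up, so it is off.
- **Hatch:** the press stopped at about 20 N on its stop, and the hatch popped open once I moved away.
- **Watching:** from 7.95 s to 11.7 s, two cameras showed no change around the unit. The hatch stayed open, the rocker stayed off, and the force on the tool was near zero.
- **Left alone:** the arm made no contact with the blue-hatched unit or the loose things.

**Disagreement:** the first position estimates for the pad from the two fixed cameras differed by about 20 mm in y. I used the close wrist-camera views instead, which agreed to within a few millimetres. I judged the hatch fully open from the pictures and did not measure its angle.

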